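# Close the water bath's two open wells

### The arm

A 7-joint arm with a two-finger parallel gripper is mounted at the origin on the work surface. World frame = base frame: x ahead of the robot, y to its left, z up, the work surface at z = 0. Lengths are in m, angles in rad, forces in N, time in s.
With the tool pointing down it reaches from about 0.4 to 0.925 m from the base axis. Payload 5.6 kg.
Tool frame: the origin (TCP) lies between the finger pads; the fingertips stand 19 mm ahead of it and the grasp point (between the pads) is the TCP (manip.tips_ahead is the distance from the TCP to the fingertips, in m); z points along the fingers, x is the direction in which the jaws open and shut, and the axes are right-handed (so a half turn about z gives the same grasp; the last joint's range is limited). The gripper opens to 85 mm and grips with 20 to 120 N. Pads are 22 mm wide; open, the fingers measure 114 mm over their backs; the gripper's body (76 mm by 85 mm) begins 54 mm behind the grasp point. The pads swing forward as they close: fully open they stand 13 mm farther back than shut.
Start: joints at [-1.144, 0.468, -0.012, 1.603, 0.006, 1.071, -0.056], TCP at [0.294, 0.58, 0.25] pointing down, gripper open.
Joint ranges: [-2.53, 2.53], [-0.31, 2.02], [-1.57, 1.55], [0.28, 2.44], [-1.29, 4.43], [0.15, 1.84], [-2.92, 2.92]. Speed limits (rad/s): [2.57, 2.57, 3.14, 3.14, 3.14, 3.14, 3.14].

### API

Orientations are given as a 3x3 rotation matrix whose columns are the frame's x, y, z axes.
In Python, from cell import sensors, optics, ticket, find_in, outline_of, mark_of, manip gives the robot as it stands.
- The arm moves only by the tool arm_command, never from a script. Its arguments are lists of equal length, an entry for each row: "offset": the shift along the tool's x, y, z in units of 40 mm (1.0 is 40 mm), a list of three; "twist": the turn, a rotation vector about the tool's x, y, z in units of 8 degrees (1.0 is 8 degrees), a list of three; "jaw": the opening, from 0 (shut) to 1 (fully open). In form: {"offset": [[tx, ty, tz], ...], "twist": [[wx, wy, wz], ...], "jaw": [jaw, ...]}. A call has 1 to 20 rows; each row is the pose to reach, as a shift and turn from the pose commanded when the call began, along the tool's axes at that moment; what a row does not reach only later rows make up. A row lasts 1/10 s, in which the tool goes at most 50 mm and 8.59 degrees, less where a joint would pass 70% of its speed; a pose out of reach is approached as far as the arm can. A call with a gripper value outside its range is refused whole. The fingers move at their own pace and stop on an object; the grip force is fixed at half the most. Time passes only in rows, so rows that repeat a pose let the fingers close. It gives the time, the measured TCP pose, the force and the opening at its end, in the units of the state.
- sensors.state(): the state, without advancing time (a new reading comes with each control period).
- optics.read_camera(name): name is "scene" or "top" or "wrist"; returns the picture (384x512x3 uint8, red, green, blue); there is no depth.
- optics.calibration(name): a dict with "fovy" (degrees; the focal length in pixels is half the picture's height over the tangent of half this angle, whatever the lens; pixels are square), "cx", "cy" (the principal point, pixels), "R" (3x3) and "t" (3): a world point X has camera coordinates R X + t; the wrist camera has in their place "hand_eye" (4x4, takes a point from camera to tool coordinates, whose origin is the TCP and whose axes are the tool frame's). Camera axes: x right, y down, z forward; pixel columns grow to the right and rows downward; lengths in m; the calibration is good to about 2 mm. A picture is of the moment at which its call begins: read the wrist's pose just before it. calibration takes no time and is no camera call.
- ticket.sign_off(): hands the job in, once; it reports no verdict.
Trained networks look in the newest picture that a camera, given by its name, has taken for a name from the list of things; names that differ only in an ending like _2 or _b are one class to them, and where a whole thing is asked for, a point or a joint stands for the part that bears it (a point fixed in the world has none). Each returns a list of dicts, best first, with "confidence" (0 to 1); they miss things now and then, are a little off and sometimes report something else, mostly with a low value. They report only what shows in the picture. A call takes as long as a camera call. They do not tell look-alikes from the thing itself.
- find_in(target, camera): "rect" ([left, top, right, bottom] in pixels, round what is visible of it).
- outline_of(target, camera): "pixels" (384x512 bool, what is visible of it) and "rect" ([left, top, right, bottom] in pixels, round what is visible of it).
- mark_of(target, camera): "position" ([column, row] in pixels: a listed point, or the origin of a listed thing).
The state is a dict: "t": time; "q": joint angles; "qd": joint speeds; "tau": joint torques, N m; "tcp_pos": TCP position; "eef_rot": TCP orientation; "ft_force": force on the tool from outside, world axes, zero at the start; "wrist_torque": the same for the moment, N m; "gripper_width": finger opening in m.
Only numpy, scipy, OpenCV 4.12 (cv2) and the standard library are available. Lean on these libraries where they do the work, as an engineer would, in place of code of your own. Each camera call takes 0.05 s, during which the arm holds its last target. There are 200 camera calls.

### The job

Both covers of the three-well water bath have been left pushed aside, half off their wells. Slide each one along the deck, without lifting it off, back over the well it half covers until it drops in and lies level, fully down on the deck. Leave the beaker in the middle well and the other things on the bench where they stand.

Things in the scene. Friction and masses are not known exactly. Their poses are not given: they have to be found in the camera images.
- bath: fixed bench-top water bath, white case, flat stainless deck 190 mm deep (its x) by 470 mm wide (its y), deck top 160 mm above its origin, which is the centre of its underside; z up. Three round wells in a row along its y, 150 mm apart, the middle one on the origin's axis; that one carries a flat ring, 136 mm outside, 3 mm high, in which a beaker stands. The end wells are empty.
- well_left (a point): centre of the mouth of the bath's left (+y) end well, at deck-top height; axes parallel to the bath's. Well 110 mm in diameter, plain edge, deck 6 mm thick, free below for 70 mm
- well_right (a point): the same for the right (-y) end well
- cover_left: loose round steel cover, about 0.2 kg, no knob, lying level half over the left well, pushed out towards the bath's left end (may overhang the deck). Spigot 103 mm diameter, 9 mm deep; above it a rolled edge 136 mm diameter, 6 mm high, then a low dome, 22.5 mm in all. Origin: centre of the spigot's underside, level with the deck top now (edge 9 to 15 mm above deck), 9 mm below it when seated, z up
- cover_right: a like cover, half over the right (-y) well, pushed out towards the bath's right end; origin as for the left one. Each cover has a small dark vent cap at its middle
- beaker: loose white plastic beaker, 78 mm diameter at the rim, 125 mm high, standing in the middle well with its rim about 47 mm above the deck; origin: centre of its underside
- sleeve_a: bystander: brass-plated flanged sleeve with a square lug, 74 mm diameter, 78 mm high, standing on the bench in front of (on the robot's side of) the bath; origin: centre of its underside
- sleeve_b: bystander: a like sleeve standing on the bench behind the bath; origin: centre of its underside
- jar: bystander: closed amber jar, 68 mm diameter, 85 mm high, on the bench in front of the bath; origin: centre of its underside
- bottle: bystander: closed white bottle, 62 mm diameter, 160 mm high, on the bench behind the bath; origin: centre of its underside
- brush: bystander: hand brush 200 mm long with a wooden handle, lying on the bench in front of the bath; origin at the middle of its length
Things that resemble listed ones, but are neither listed nor needed, are in the scene too. Leave any green, turquoise or yellow look-alike of the cover_left alone.

How it is judged:
By the outcome, as a careful person would: the job done as asked, in the order asked, and still so for the second after the job is handed in, with the robot touching nothing.
It also fails if it takes over 43 s, if anything falls off the work surface, if the arm or the gripper's body presses on something with over 40 N, if the wrist force passes 120 N, or if a joint passes its speed limit or range.

## Working session

There is one attempt and no reset: what is moved stays moved. The work goes in short steps, Python scripts to look and compute and a tool call to move; the robot and the scene stay as the last step left them, time stands still between calls to the robot, and variables do not carry over. Pictures are saved under pics/ and viewed, about 8 in all and at most 12, crops included, and the job is handed in when it is done.

Besides the shell and the picture viewer there is one more tool, called after "Call:" by a JSON object that holds its "fn" and its "kwargs". arm_command: Moves the arm, as the interface text tells. Its arguments: {"type":"object","properties":{"offset":{"type":"array","items":{"type":"array","items":{"type":"number"}}},"twist":{"type":"array","items":{"type":"array","items":{"type":"number"}}},"jaw":{"type":"array","items":{"type":"number"}}},"required":["offset","twist","jaw"]}

```bash
mkdir -p pics; ls; python3 - <<'E'
from cell import sensors, optics, find_in, mark_of
import cv2,numpy as np
s=sensors.state();print(s['t'],s['tcp_pos'],s['eef_rot'],s['ft_force'],s['gripper_width'])
ims=[]
for c in("scene","top"):
    im=optics.read_camera(c);ims.append(im)
    k=optics.calibration(c);print(c,k)
    for n in("cover_left","cover_right","well_left","well_right","bath","beaker"):
        print(n,[(np.round(d['position'],1),round(d['confidence'],2)) for d in mark_of(n,c)][:4])
    cv2.imwrite(f'pics/{c}0.png',cv2.resize(im[:,:,::-1],(800,600),interpolation=cv2.INTER_CUBIC))
print(sensors.state()['t'])
E
```

```text
pics
0.0 [0.29407668 0.57907163 0.24929454] [[ 4.52722799e-01  8.91651044e-01 -6.94906824e-04]
 [ 8.91649456e-01 -4.52723309e-01 -1.68929342e-03]
 [-1.82086076e-03  1.45168357e-04 -9.99998332e-01]] [-0.61745949 -0.34991383  0.85817365] 0.08542322046792789
scene {'fovy': 50.67134494191265, 'cx': 251.767286026507, 'cy': 191.2354389352926, 'R': array([[-0.84204633,  0.53925678,  0.0126535 ],
       [ 0.36107531,  0.58093402, -0.72947947],
       [-0.4007276 , -0.60968664, -0.68388566]]), 't': array([ 0.37819972, -0.14452744,  1.45560294])}
cover_left [(array([341.7, 279.2]), 0.87), (array([301. , 333.6]), 0.69), (array([369.2, 224.7]), 0.62)]
cover_right [(array([166.1, 152.5]), 0.65)]
well_left [(array([256.5, 210.6]), 0.93)]
well_right [(array([186. , 158.8]), 0.95)]
bath [(array([221.7, 223.8]), 0.97), (array([196.6, 274.4]), 0.44)]
beaker [(array([218. , 207.9]), 0.87)]
top {'fovy': 57.05831222009997, 'cx': 256.74236233737366, 'cy': 190.8338717794955, 'R': array([[-0.02363229, -0.99971831,  0.00219524],
       [-0.98207171,  0.02280425, -0.18712326],
       [ 0.18702048, -0.00657803, -0.98233399]]), 't': array([0.12036779, 0.53037565, 0.86064272])}
cover_left [(array([196.3, 319. ]), 0.89), (array([126.2, 171. ]), 0.68), (array([156. , 238.5]), 0.63), (array([199.5, 161.8]), 0.62)]
cover_right [(array([365.1, 129.7]), 0.67)]
well_left [(array([218.1, 170.5]), 0.97), (array([346.2, 145.9]), 0.61)]
well_right [(array([343.6, 145.8]), 0.63)]
bath [(array([280. , 170.2]), 0.89), (array([275.7, 163.3]), 0.18)]
beaker [(array([279.6, 163. ]), 0.72)]
0.7
```

View pics/top0.png

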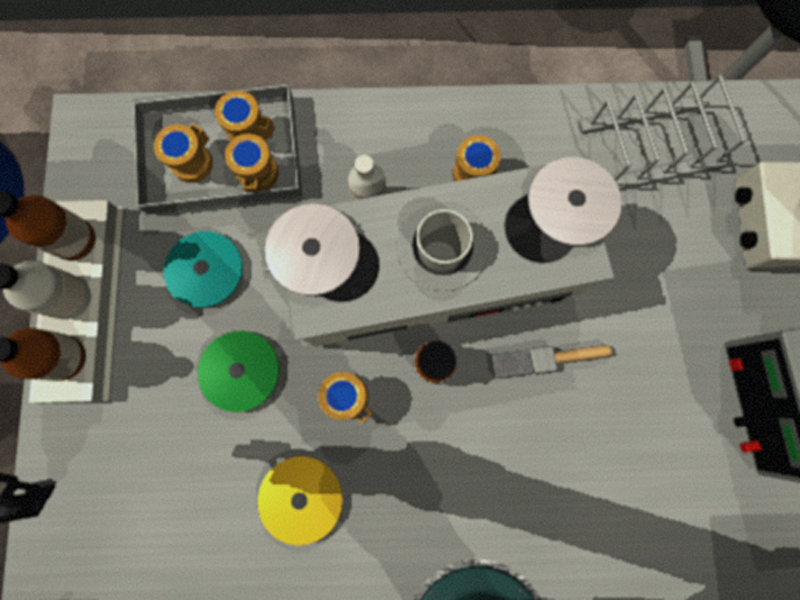

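View pics/scene0.png

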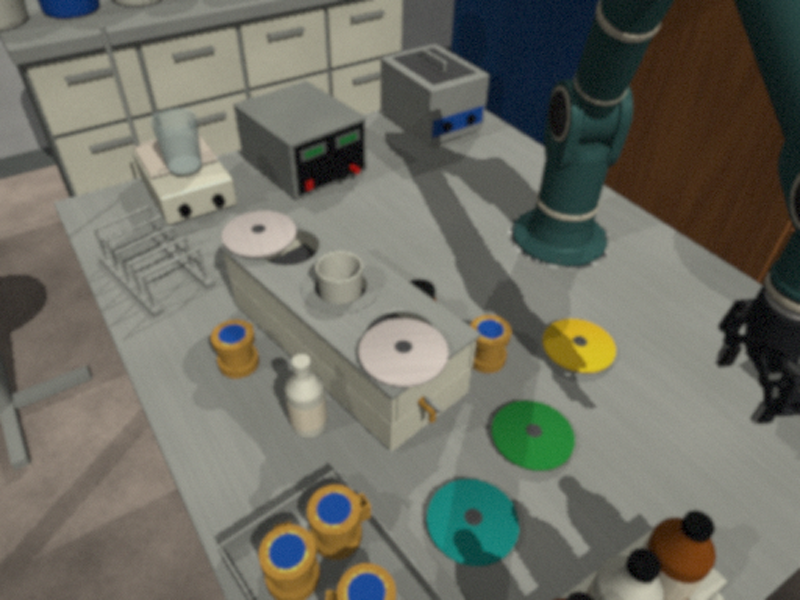

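Top view: left cover's vent is at about (311,246) of 800 and the right one's at (577,198). The deck's front corners are at about (302,340) and (612,278), with the beaker at (444,238). The scene view shows the same vents at (403,347) and (259,229).

```bash
cat > h.py <<'E'
import numpy as np
from cell import optics
def ray(c,px,wr=None):
    k=optics.calibration(c);f=192/np.tan(np.radians(k['fovy'])/2)
    d=np.array([(px[0]-k['cx'])/f,(px[1]-k['cy'])/f,1.])
    if wr is not None:
        H=np.array(k['hand_eye']);R,p=wr
        return R@H[:3,3]+p, R@(H[:3,:3]@d)
    R,t=k['R'],k['t'];return -R.T@t,R.T@d
def tri(rs):
    A=np.zeros((3,3));b=np.zeros(3)
    for o,d in rs:
        d=d/np.linalg.norm(d);P=np.eye(3)-np.outer(d,d);A+=P;b+=P@o
    X=np.linalg.solve(A,b)
    return X,[round(float(np.linalg.norm(np.cross(X-o,d/np.linalg.norm(d))))*1e3,1) for o,d in rs]
def atz(c,px,z,wr=None):
    o,d=ray(c,px,wr);return o+d*(z-o[2])/d[2]
def proj(c,X,wr=None):
    k=optics.calibration(c);f=192/np.tan(np.radians(k['fovy'])/2)
    X=np.atleast_2d(X)
    if wr is not None:
        H=np.array(k['hand_eye']);R,p=wr
        C=((X-p)@R-H[:3,3])@H[:3,:3]
    else: C=X@k['R'].T+k['t']
    return np.c_[k['cx']+f*C[:,0]/C[:,2],k['cy']+f*C[:,1]/C[:,2]]
E
python3 - <<'E'
from h import *
import cv2
I={c:cv2.imread(f'pics/{c}0.png') for c in('scene','top')}
def refine(c,p):  # dark cap centroid, 800-px coords
    g=cv2.cvtColor(I[c],6).astype(float);x,y=p;w=g[y-16:y+17,x-16:x+17]
    k=np.clip(np.median(w)-25-w,0,None);Y,X=np.mgrid[-16:17,-16:17]
    return np.array([(x+(k*X).sum()/k.sum()+.5)*.64-.5,(y+(k*Y).sum()/k.sum()+.5)*.64-.5])
for n,a,b in(('L',(403,347),(311,246)),('R',(259,229),(577,198))):
    a=refine('scene',a);b=refine('top',b);print(n,a,b,*tri([ray('scene',a),ray('top',b)]), atz('top',b,.1825),atz('scene',a,.1825))
print('wellL marks',tri([ray('scene',(256.5,210.6)),ray('top',(218.1,170.5))]),atz('top',(218.1,170.5),.16))
print('wellR marks',tri([ray('scene',(186,158.8)),ray('top',(343.6,145.8))]),atz('top',(343.6,145.8),.16))
s=.64
c=[atz('top',(302*s,340*s),.16),atz('top',(612*s,278*s),.16),atz('scene',(475*s,345*s),.16)]
print('corners FL FR, FL scene',c,np.linalg.norm(c[0]-c[1]))
print('beaker rim',atz('top',(445*s,233*s),.207),atz('scene',(339*s,267*s),.207))
E
```

```text
L [257.67284666 221.29964548] [198.89428718 157.55903763] [0.58639465 0.23603036 0.18336431] [0.2, 0.2] [0.58650955 0.2362844  0.1825    ] [0.58606474 0.23524216 0.1825    ]
R [164.86540584 145.85361855] [368.88911729 126.36361455] [ 0.65122105 -0.14995499  0.1828465 ] [0.1, 0.1] [ 0.65126844 -0.1500031   0.1825    ] [ 0.65111926 -0.15052258  0.1825    ]
wellL marks (array([0.56047248, 0.19405678, 0.16813597]), [1.4, 1.4]) [0.56143799 0.19581918 0.16      ]
wellR marks (array([ 0.61421646, -0.09562977,  0.15719319]), [0.4, 0.4]) [ 0.6136774  -0.09518777  0.16      ]
corners FL FR, FL scene [array([0.45469088, 0.25142814, 0.16      ]), array([ 0.53490421, -0.19946148,  0.16      ]), array([0.47777458, 0.2764961 , 0.16      ])] 0.4579690187622819
beaker rim [0.59405214 0.04577829 0.207     ] [0.59138994 0.05075224 0.207     ]
```

```bash
cat > ov.py <<'E'
from h import *
import cv2
def bathpts(x,y,yaw):
    c,s=np.cos(yaw),np.sin(yaw);R=np.array([[c,-s,0],[s,c,0],[0,0,1]]);o=np.array([x,y,0])
    t=np.linspace(0,2*np.pi,90);C=np.c_[np.cos(t),np.sin(t),0*t]
    L=[np.array([[-.095,-.235,.16],[.095,-.235,.16],[.095,.235,.16],[-.095,.235,.16],[-.095,-.235,.16]])]
    L+=[C*.055+[0,d,.16] for d in(-.15,.15)]+[C*.068+[0,0,.163]]
    return [l@R.T+o for l in L]
def draw(img,c,crop,S,lines,wr=None):
    x0,y0,x1,y1=crop
    o=cv2.resize(img[y0:y1,x0:x1],None,fx=S,fy=S,interpolation=cv2.INTER_CUBIC)
    for L,col in lines:
        p=((proj(c,L,wr)-[x0,y0]+.5)*S-.5)
        cv2.polylines(o,[np.round(p*8).astype(np.int32)],False,col,1,cv2.LINE_AA,3)
    return o
E
python3 - <<'E'
from ov import *
from cell import optics
t=optics.read_camera('top')[:,:,::-1].copy();s=optics.read_camera('scene')[:,:,::-1].copy()
cv2.imwrite('pics/t_raw.png',t);cv2.imwrite('pics/s_raw.png',s)
L=[(l,(0,0,255)) for l in bathpts(.5876,.0503,np.radians(10.2))]
a=draw(t,'top',(160,90,430,240),2.9,L);b=draw(s,'scene',(130,120,330,290),2,L)
a=a[:,:790]
b=draw(s,'scene',(130,130,330,290),1.0*790/400,L)[:,:790]
b=np.pad(b,((0,0),(0,max(0,a.shape[1]-b.shape[1])),(0,0)))[:600-a.shape[0]] if a.shape[0]<300 else b
cv2.imwrite('pics/ov_t.png',a);cv2.imwrite('pics/ov_s.png',draw(s,'scene',(130,130,330,290),3.7,L));print(a.shape)
E
```

```text
(435, 783, 3)
```

View pics/ov_t.png

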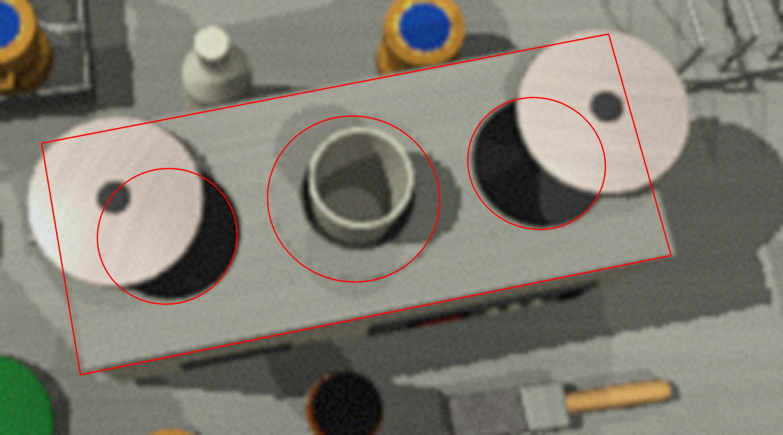

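View pics/ov_s.png

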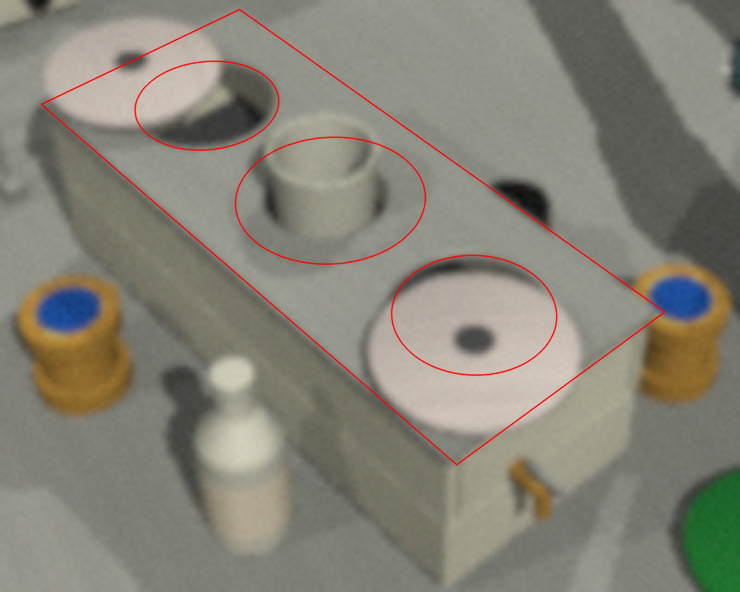

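The bath model (0.5876, 0.0503, 10.2°) overlays the deck, wells and ring to about 2–3 mm in both views. Next I check how tall the neighbouring clutter is, and the moves to the pre-push poses.

```bash
cat > mv.py <<'E'
import numpy as np,sys
from cell import sensors
def plan(p,yaw,n=0):
    s=sensors.state();R=np.array(s['eef_rot']);o=np.array(s['tcp_pos'])
    c,t=np.cos(np.radians(yaw)),np.sin(np.radians(yaw))
    G=np.array([[c,t,0],[t,-c,0],[0,0,-1]])
    from scipy.spatial.transform import Rotation as Ro
    w=Ro.from_matrix(R.T@G).as_rotvec(degrees=True)
    print(np.round(p,3),'yaw',yaw,'offset',np.round(R.T@(np.array(p)-o)/.04,3),'twist',np.round(w/8,3))
E
python3 - <<'E'
from h import *
from mv import plan
s=.64
for n,a,b in(('bottlecap',(697,523),(5,352)),('rack tip',(97,222),(722,80)),('rack tip2',(155,308),(585,127)),):
    print(n,tri([ray('scene',np.array(a)*s),ray('top',np.array(b)*s)]))
B=np.array([.5876,.0503]);yw=np.radians(10.2);ey=np.array([-np.sin(yw),np.cos(yw)])
for n,cv,sg in(('L',np.array([.5864,.2360]),1),('R',np.array([.6512,-.1500]),-1)):
    w=B+sg*.15*ey;d=w-cv;D=np.linalg.norm(d);u=d/D
    yaw=np.degrees(np.arctan2(u[1],u[0]))+90;yaw=(yaw+90)%180-90
    print(n,w,'dist',D,u,'yaw',yaw)
    for k,z in((-.085,.30),(-.085,.182),(-.06,.182)): q=cv+u*k;plan([*q,z],round(yaw,1))
    print('end',w-.05*u)
plan([.294,.579,.34],63)
from cell import optics;print(np.round(optics.calibration('wrist')['hand_eye'],3),optics.calibration('wrist')['fovy'])
E
```

```text
bottlecap (array([0.4450469 , 0.6576351 , 0.18081553]), [0.2, 0.2])
rack tip (array([ 0.88666954, -0.44250129,  0.10229539]), [2.6, 2.6])
rack tip2 (array([ 0.85434738, -0.23850355,  0.00885428]), [1.6, 1.6])
L [0.56103729 0.19792934] dist 0.04574540603731135 [-0.55443187 -0.83222912] yaw -33.671592363125
[0.634 0.307 0.3  ] yaw -33.7 offset [-2.242 10.65  -1.242] twist [-0.0000e+00 -1.0000e-03  1.2098e+01]
[0.634 0.307 0.182] yaw -33.7 offset [-2.242 10.65   1.708] twist [-0.0000e+00 -1.0000e-03  1.2098e+01]
[0.62  0.286 0.182] yaw -33.7 offset [-2.863 10.577  1.708] twist [-0.0000e+00 -1.0000e-03  1.2098e+01]
end [0.58875888 0.2395408 ]
R [ 0.61416271 -0.09732934] dist 0.06438912230983275 [-0.57521034  0.81800554] yaw 35.11436378167389
[ 0.7  -0.22  0.3 ] yaw 35.1 offset [-13.22   18.091  -1.242] twist [ 0.000e+00 -1.000e-03  3.498e+00]
[ 0.7   -0.22   0.182] yaw 35.1 offset [-13.22   18.09    1.708] twist [ 0.000e+00 -1.000e-03  3.498e+00]
[ 0.686 -0.199  0.182] yaw 35.1 offset [-12.927  17.538   1.708] twist [ 0.000e+00 -1.000e-03  3.498e+00]
end [ 0.64292323 -0.13822962]
[0.294 0.579 0.34 ] yaw 63 offset [-0.016  0.    -2.242] twist [ 0.    -0.001  0.01 ]
[[ 1.     0.001 -0.001  0.   ]
 [-0.001  0.958  0.286 -0.072]
 [ 0.001 -0.286  0.958 -0.124]
 [ 0.     0.     0.     1.   ]] 59.77795788857474
```

Call:
{"fn": "arm_command", "kwargs": {"offset": [[0,0,-1.25],[-2.24,10.65,-1.25],[-2.24,10.65,-1.25],[-2.24,10.65,-1.25],[-2.24,10.65,-1.25],[-2.24,10.65,-1.25],[-2.24,10.65,-1.25],[-2.24,10.65,-1.25],[-2.24,10.65,-1.25],[-2.24,10.65,-1.25],[-2.24,10.65,-1.25],[-2.24,10.65,-1.25],[-2.24,10.65,-1.25],[-2.24,10.65,-1.25],[-2.24,10.65,-1.25]], "twist": [[0,0,1],[0,0,12.1],[0,0,12.1],[0,0,12.1],[0,0,12.1],[0,0,12.1],[0,0,12.1],[0,0,12.1],[0,0,12.1],[0,0,12.1],[0,0,12.1],[0,0,12.1],[0,0,12.1],[0,0,12.1],[0,0,12.1]], "jaw": [1,1,1,1,1,1,1,1,1,1,1,1,1,1,1]}}

```text
t: 2.3
tcp_pos: [0.6333, 0.3072, 0.3004]
eef_rot: [[0.833, -0.554, -0.0], [-0.554, -0.833, 0.0], [-0.0, -0.0, -1.0]]
ft_force: [0.2, 0.1, -0.1]
gripper_width: 0.0853
```

```bash
cat > wv.py <<'E'
from ov import *
from cell import sensors
import sys
def wrist(name,covers=()):
    s=sensors.state();wr=(np.array(s['eef_rot']),np.array(s['tcp_pos']))
    im=optics.read_camera('wrist')[:,:,::-1].copy()
    t=np.linspace(0,2*np.pi,90);L=[(l,(0,0,255)) for l in bathpts(.5876,.0503,np.radians(10.2))]
    for x,y,z in covers: L.append((np.c_[x+.068*np.cos(t),y+.068*np.sin(t),0*t+z],(0,255,0)))
    cv2.imwrite('pics/'+name+'_raw.png',im)
    cv2.imwrite('pics/'+name+'.png',draw(im,'wrist',(0,0,512,384),1.5,L,wr));print(s['tcp_pos'],s['t'])
E
python3 -c "
from wv import *
wrist('w1',[(.5864,.2360,.172)])"
```

```text
[0.6332997 0.3071986 0.3003597] 2.3
```

View pics/w1.png

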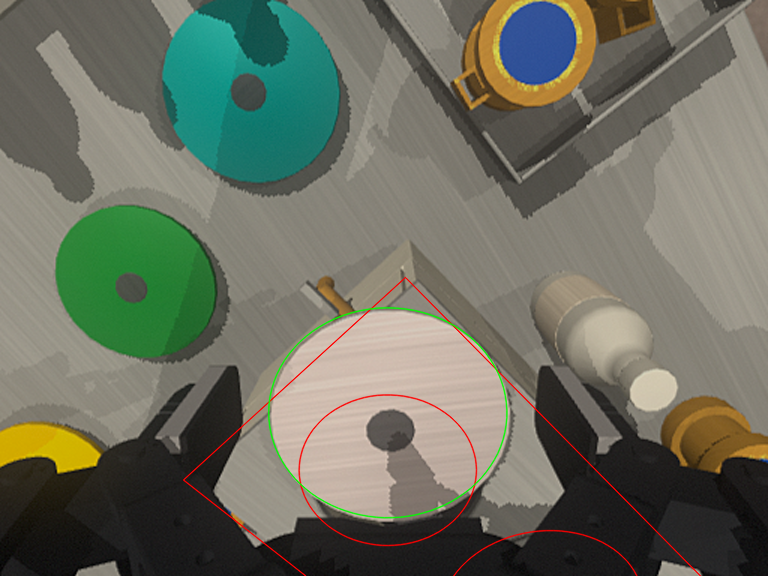

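Wrist view: the green ring for the left cover sits on its rim (centre near (388,415)) and the deck corner matches at (405,278). No obstacle shows below the fingers.

Call:
{"fn": "arm_command", "kwargs": {"offset": [[0,0,1],[0,0,2],[0,0,2.6],[0,0,2.8],[0,0,2.95],[0,0,2.95]], "twist": [[0,0,0],[0,0,0],[0,0,0],[0,0,0],[0,0,0],[0,0,0]], "jaw": [1,1,1,1,1,1]}}

```text
t: 2.95
tcp_pos: [0.634, 0.3069, 0.1829]
eef_rot: [[0.832, -0.555, 0.001], [-0.555, -0.832, 0.0], [0.001, -0.001, -1.0]]
ft_force: [0.4, -0.3, 0.2]
gripper_width: 0.0853
```

```bash
python3 -c "
from cell import sensors,manip
s=sensors.state();print(s['tcp_pos'],s['ft_force'],manip.tips_ahead)"
```

```text
[0.63398949 0.30692883 0.18289951] [ 0.42444976 -0.28276798  0.16968243] 0.019
```

Call:
{"fn": "arm_command", "kwargs": {"offset": [[0,0,0.1],[0,0,0.15],[0,0,0.15]], "twist": [[0,0,0],[0,0,0],[0,0,0]], "jaw": [1,1,1]}}

```text
t: 3.25
tcp_pos: [0.6337, 0.3069, 0.1768]
eef_rot: [[0.832, -0.555, 0.001], [-0.555, -0.832, 0.0], [0.0, -0.001, -1.0]]
ft_force: [0.5, 0.2, 0.1]
gripper_width: 0.0853
```

Call:
{"fn": "arm_command", "kwargs": {"offset": [[0,0,0.1],[0,0,0.13],[0,0,0.13]], "twist": [[0,0,0],[0,0,0],[0,0,0]], "jaw": [1,1,1]}}

```text
t: 3.55
tcp_pos: [0.6334, 0.3068, 0.1708]
eef_rot: [[0.832, -0.555, -0.0], [-0.555, -0.832, -0.0], [-0.0, 0.0, -1.0]]
ft_force: [-0.1, -0.2, -0.9]
gripper_width: 0.0854
```

Call:
{"fn": "arm_command", "kwargs": {"offset": [[0,0,0.08],[0,0,0.08]], "twist": [[0,0,0],[0,0,0]], "jaw": [1,1]}}

```text
t: 3.75
tcp_pos: [0.6333, 0.3067, 0.1674]
eef_rot: [[0.832, -0.555, -0.001], [-0.555, -0.832, -0.0], [-0.0, 0.001, -1.0]]
ft_force: [-0.3, -0.4, 0.3]
gripper_width: 0.0855
```

```bash
python3 - <<'E'
from h import *
wr=(np.eye(3),np.zeros(3))
for z in(.0,.006,.013,.019,.026):
    print(z,[np.round(proj('wrist',[x,y,z],wr)[0]*1.5).tolist() for x in(.043,.057) for y in(-.011,.011)])
E
```

```text
0.0 [[543.0, 368.0], [536.0, 439.0], [595.0, 368.0], [586.0, 439.0]]
0.006 [[537.0, 359.0], [531.0, 427.0], [586.0, 359.0], [578.0, 427.0]]
0.013 [[530.0, 348.0], [524.0, 414.0], [577.0, 349.0], [570.0, 414.0]]
0.019 [[525.0, 340.0], [519.0, 404.0], [570.0, 340.0], [563.0, 404.0]]
0.026 [[519.0, 332.0], [514.0, 393.0], [563.0, 332.0], [556.0, 393.0]]
```

Call:
{"fn": "arm_command", "kwargs": {"offset": [[0,0.25,-0.05],[0,0.4,-0.05],[0,0.55,-0.05],[0,0.7,-0.05],[0,0.85,-0.05],[0,1.0,-0.05],[0,1.0,-0.05]], "twist": [[0,0,0],[0,0,0],[0,0,0],[0,0,0],[0,0,0],[0,0,0],[0,0,0]], "jaw": [1,1,1,1,1,1,1]}}

```text
t: 4.45
tcp_pos: [0.6109, 0.2727, 0.1701]
eef_rot: [[0.831, -0.556, -0.001], [-0.556, -0.831, -0.0], [-0.0, 0.0, -1.0]]
ft_force: [-0.2, 0.2, 0.1]
gripper_width: 0.0854
```

Call:
{"fn": "arm_command", "kwargs": {"offset": [[0,0,0.1],[0,0,0.1]], "twist": [[0,0,0],[0,0,0]], "jaw": [1,1]}}

```text
t: 4.65
tcp_pos: [0.6115, 0.2734, 0.166]
eef_rot: [[0.832, -0.555, 0.0], [-0.555, -0.832, -0.0], [0.0, 0.0, -1.0]]
ft_force: [-0.4, -1.1, 3.8]
gripper_width: 0.0855
```

```bash
python3 -c "
from wv import *
wrist('w2')"
```

```text
[0.61152555 0.27338123 0.16596136] 4.65
```

View pics/w2.png

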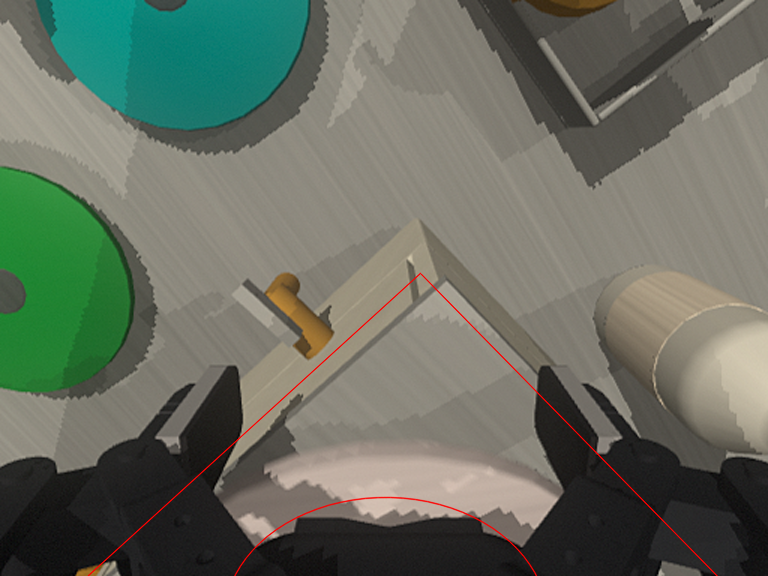

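Wrist view: the fingers straddle the deck corner (445,280) and the cover's rear rim arcs at about (390,440) between them. I'll measure the cover from the fixed cameras.

```bash
python3 - <<'E'
from ov import *
t=optics.read_camera('top')[:,:,::-1].copy();s=optics.read_camera('scene')[:,:,::-1].copy()
t_=np.linspace(0,2*np.pi,90)
L=[(l,(0,0,255)) for l in bathpts(.5885,.0495,np.radians(9.8))]
a=draw(t,'top',(165,115,315,235),3.2,L);b=draw(s,'scene',(210,160,330,290),3.0,L)
h=max(a.shape[0],b.shape[0]);a,b=[np.pad(i,((0,h-i.shape[0]),(0,0),(0,0))) for i in(a,b)]
o=np.hstack([a,b])[:600,:840];o=cv2.resize(o,None,fx=795/o.shape[1],fy=795/o.shape[1]) if o.shape[1]>800 else o
cv2.imwrite('pics/b2.png',o);print(o.shape,795/840)
E
```

```text
(369, 795, 3) 0.9464285714285714
```

View pics/b2.png

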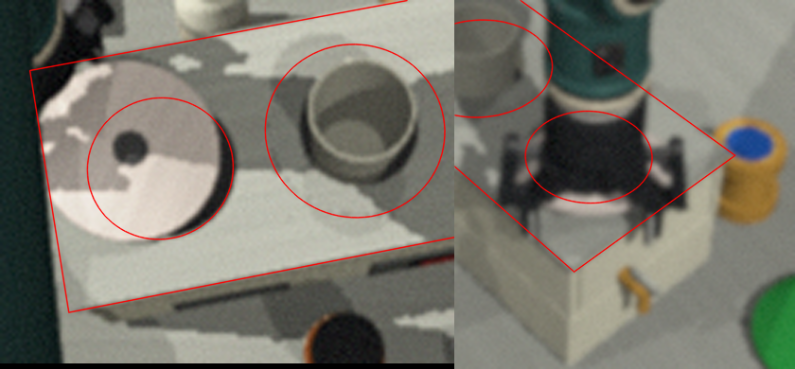

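```bash
python3 - <<'E'
from h import *
from cell import sensors
s=sensors.state();R=np.array(s['eef_rot']);p=np.array(s['tcp_pos'])
v=atz('top',(165+130/3.028-.3,115+147/3.028-.3),.1825);w=np.array([.563,.1973,0])
print(v);print('cover in tool',((v-p)@R)[:2],'well in tool',((w-p)@R)[:2])
E
```

```text
[0.57291718 0.21673139 0.1825    ]
cover in tool [-0.00066619  0.06855125] well in tool [0.00180872 0.09018104]
```

Call:
{"fn": "arm_command", "kwargs": {"offset": [[0.02,0.12,-0.02],[0.04,0.24,-0.02],[0.06,0.36,-0.02],[0.06,0.46,-0.02],[0.06,0.52,-0.02],[0.06,0.57,-0.02],[0.06,0.57,-0.02]], "twist": [[0,0,0],[0,0,0],[0,0,0],[0,0,0],[0,0,0],[0,0,0],[0,0,0]], "jaw": [1,1,1,1,1,1,1]}}

```text
t: 5.5
tcp_pos: [0.6032, 0.2567, 0.1688]
eef_rot: [[0.832, -0.554, 0.008], [-0.554, -0.832, 0.006], [0.003, -0.01, -1.0]]
ft_force: [6.1, 8.5, 1.4]
gripper_width: 0.0853
```

```bash
cat > look.py <<'E'
from ov import *
def look(name,tc,sc,St,Ss):
    t=optics.read_camera('top')[:,:,::-1].copy();s=optics.read_camera('scene')[:,:,::-1].copy()
    L=[(l,(0,0,255)) for l in bathpts(.5885,.0495,np.radians(9.8))]
    a=draw(t,'top',tc,St,L);b=draw(s,'scene',sc,Ss,L)
    h=max(a.shape[0],b.shape[0]);a,b=[np.pad(i,((0,h-i.shape[0]),(0,0),(0,0))) for i in(a,b)]
    o=np.hstack([a,b]);print(o.shape);cv2.imwrite('pics/'+name+'.png',o)
E
python3 -c "
from look import *
look('b3',(165,115,295,235),(210,160,340,290),3,3)"
```

```text
(390, 780, 3)
```

View pics/b3.png

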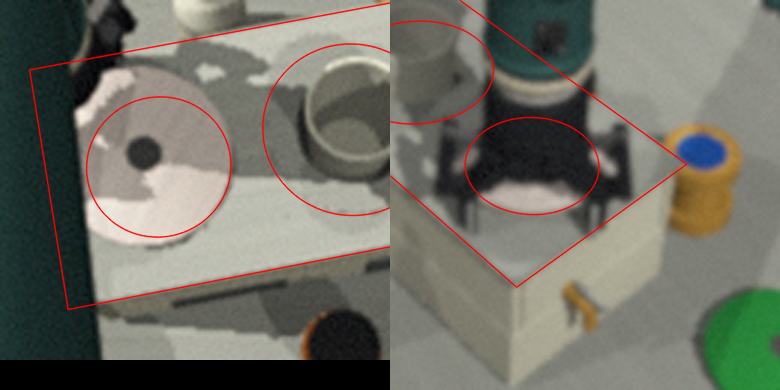

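```bash
python3 - <<'E'
from h import *
from cell import sensors
s=sensors.state();R=np.array(s['eef_rot']);p=np.array(s['tcp_pos'])
px=(165+144.5/3-.3,115+153/3-.3)
for z in(.1735,.18,.1825):
    v=atz('top',px,z);print(z,v[:2],'cover-tool',((v-p)@R)[:2])
w=np.array([.563,.1973,.1735]);print('well tool',((w-p)@R)[:2],(proj('top',w)-[165,115]+.3)*3)
E
```

```text
0.1735 [0.56941809 0.2061529 ] cover-tool [-3.38853233e-05  6.08177279e-02]
0.18 [0.56767561 0.20537508] cover-tool [-0.00103419  0.0623702 ]
0.1825 [0.56700542 0.20507591] cover-tool [-0.00141892  0.0629673 ]
well tool [-0.00047282  0.07174305] [[156.3207181  161.03132565]]
```

Reaction of 10 N, and the cover's centre is still about 10 mm short. It has tipped at the front and its rim is catching on the well edge. I'll back off, raise the fingers, push again, and move down while pushing so friction pulls the raised rear down.

Call:
{"fn": "arm_command", "kwargs": {"offset": [[0,-0.2,0],[0,-0.2,-0.35],[0,-0.1,-0.35],[0,0.0,-0.35],[0,0.05,-0.25],[0,0.1,-0.15],[0,0.13,-0.05],[0,0.15,0],[0,0.15,0]], "twist": [[0,0,0],[0,0,0],[0,0,0],[0,0,0],[0,0,0],[0,0,0],[0,0,0],[0,0,0],[0,0,0]], "jaw": [1,1,1,1,1,1,1,1,1]}}

```text
t: 6.5
tcp_pos: [0.5973, 0.2474, 0.1665]
eef_rot: [[0.831, -0.556, 0.0], [-0.556, -0.831, -0.0], [0.001, 0.0, -1.0]]
ft_force: [1.4, 0.5, 1.8]
gripper_width: 0.0854
```

Call:
{"fn": "arm_command", "kwargs": {"offset": [[0,-0.5,0],[0,-1.0,-0.6],[0,-1.5,-1.8],[0,-1.5,-3.0],[0,-1.5,-3.4],[0,-1.5,-3.4]], "twist": [[0,0,0],[0,0,0],[0,0,0],[0,0,0],[0,0,0],[0,0,0]], "jaw": [1,1,1,1,1,1]}}

```text
t: 7.1
tcp_pos: [0.6317, 0.2976, 0.3052]
eef_rot: [[0.831, -0.556, 0.004], [-0.556, -0.831, 0.001], [0.002, -0.003, -1.0]]
ft_force: [0.7, -0.6, 0.6]
gripper_width: 0.085
```

```bash
python3 -c "
from wv import *
import cv2
from look import look
wrist('w3',[(.563,.1973,.163)])
look('b4',(165,115,295,235),(210,160,340,290),3,3)
a=cv2.imread('pics/w3.png')[250:];a=cv2.resize(a,None,fx=.62,fy=.62)
b=cv2.imread('pics/b4.png');w=max(a.shape[1],b.shape[1])
cv2.imwrite('pics/c4.png',np.vstack([np.pad(i,((0,0),(0,w-i.shape[1]),(0,0))) for i in(a,b)]))
"
```

```text
[0.63167559 0.29755839 0.30518961] 7.1
(390, 780, 3)
```

View pics/c4.png

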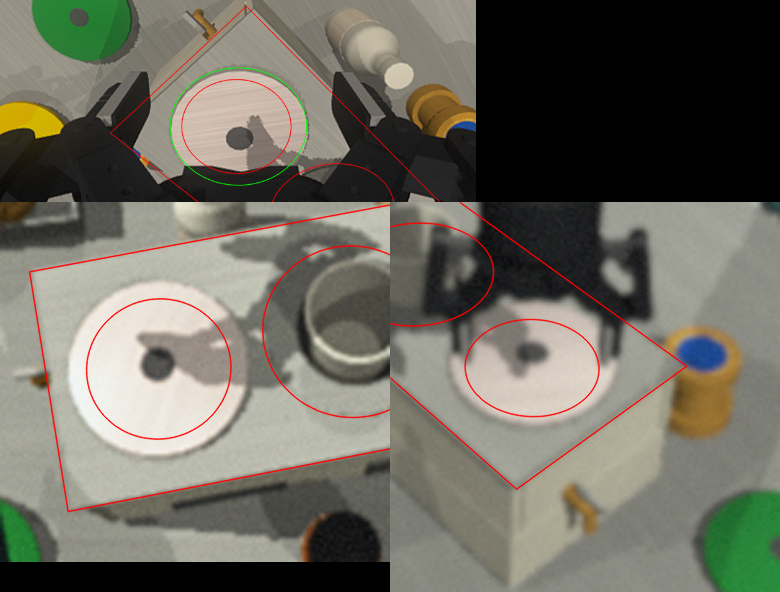

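```bash
python3 - <<'E'
from h import *
import cv2
from mv import plan
from cell import optics
def cap(c,p):
    g=cv2.cvtColor(optics.read_camera(c),7).astype(float);x,y=map(round,p);w=g[y-9:y+10,x-9:x+10];w=cv2.resize(w,None,fx=4,fy=4,interpolation=2)
    n,l,st,ce=cv2.connectedComponentsWithStats((w<np.percentile(w,50)*.62).astype(np.uint8));m=1+np.argmin([np.hypot(*(q-38)) for q in ce[1:]]);
    print(c,st[m][4]);return np.array([x-9,y-9])+(ce[m]+.5)/4-.5
a=cap('top',(165+158/3,115+163/3));b=cap('scene',(210+142/3,160+150/3));print(a,b,tri([ray('top',a),ray('scene',b)]))
w=np.array([.614,-.0983]);c=np.array([.6512,-.1500]);d=w-c;D=np.linalg.norm(d);u=d/D;yaw=np.degrees(np.arctan2(*u[::-1]))-90
print(D,u,yaw)
for z in(.30,.168): plan([*(c-.085*u),z],round(yaw,1))
B=np.array([.5885,.0495]);yw=np.radians(9.8);Rb=np.array([[np.cos(yw),-np.sin(yw)],[np.sin(yw),np.cos(yw)]])
for k in(.085,.064):
  for f in(-.05,.05): print(k,f,((c-k*u+f*np.array([u[1],-u[0]]))-B)@Rb)
E
```

```text
top 1256
scene 791
[217.41719745 168.16819268] [255.87468394 209.75173831] (array([0.56391947, 0.19529932, 0.17423998]), [0.9, 0.9])
0.06369246423243491 [-0.58405654  0.81171298] 35.736366502876535
[ 0.701 -0.219  0.3  ] yaw 35.7 offset [8.654 9.749 0.024] twist [ 0.016  0.029 -8.68 ]
[ 0.701 -0.219  0.168] yaw 35.7 offset [8.661 9.736 3.324] twist [ 0.016  0.029 -8.68 ]
0.085 -0.05 [ 0.02004094 -0.30556847]
0.085 0.05 [ 0.10996897 -0.26183121]
0.064 -0.05 [ 0.01085611 -0.28668359]
0.064 0.05 [ 0.10078415 -0.24294632]
```

Call:
{"fn": "arm_command", "kwargs": {"offset": [[8.65,9.75,0],[8.65,9.75,0],[8.65,9.75,0],[8.65,9.75,0],[8.65,9.75,0],[8.65,9.75,0],[8.65,9.75,0],[8.65,9.75,0],[8.65,9.75,0],[8.65,9.75,0],[8.65,9.75,0],[8.65,9.75,0],[8.65,9.75,0],[8.65,9.75,0]], "twist": [[0,0,-8.7],[0,0,-8.7],[0,0,-8.7],[0,0,-8.7],[0,0,-8.7],[0,0,-8.7],[0,0,-8.7],[0,0,-8.7],[0,0,-8.7],[0,0,-8.7],[0,0,-8.7],[0,0,-8.7],[0,0,-8.7],[0,0,-8.7]], "jaw": [1,1,1,1,1,1,1,1,1,1,1,1,1,1]}}

```text
t: 8.75
tcp_pos: [0.7023, -0.2154, 0.3019]
eef_rot: [[0.808, 0.589, -0.001], [0.589, -0.808, 0.002], [0.0, -0.002, -1.0]]
ft_force: [0.1, 0.0, -0.5]
gripper_width: 0.0855
```

```bash
python3 -c "
from wv import *
from mv import plan
wrist('w5',[(.6512,-.15,.172)])
plan([.701,-.219,.168],35.7)"
```

```text
[ 0.70226512 -0.21538656  0.30193146] 8.75
[ 0.701 -0.219  0.168] yaw 35.7 offset [-0.083  0.059  3.357] twist [-0.012 -0.004  0.047]
```

View pics/w5.png

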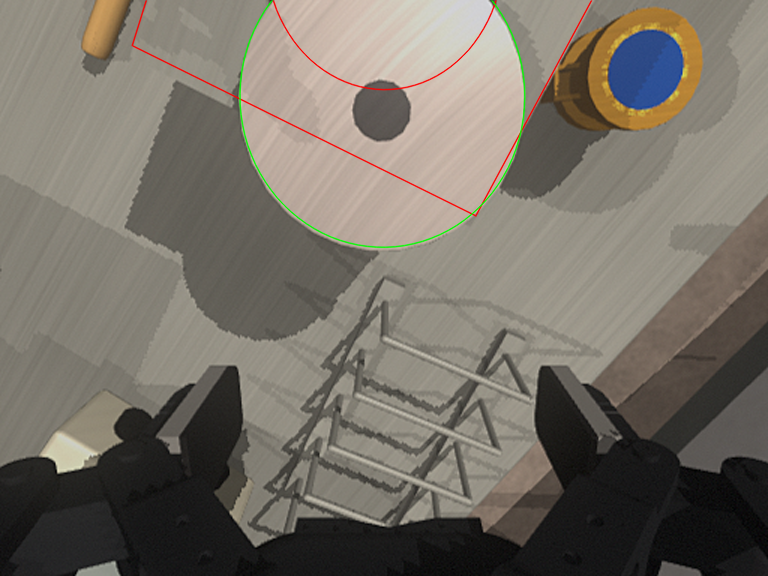

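Wrist view: the right cover's rim matches the model (vent (381,110)). The rack is low and off to the side, and both fingers are clear.

Call:
{"fn": "arm_command", "kwargs": {"offset": [[-0.05,0.05,1.2],[-0.05,0.05,2.4],[-0.05,0.05,3.1],[-0.05,-0.2,3.2],[-0.05,-0.4,3.2],[-0.05,-0.6,3.2],[-0.05,-0.8,3.2],[-0.05,-1.0,3.2],[-0.05,-1.2,3.2],[-0.05,-1.35,3.2],[-0.05,-1.45,3.2],[-0.05,-1.45,3.2]], "twist": [[0,0,0],[0,0,0],[0,0,0],[0,0,0],[0,0,0],[0,0,0],[0,0,0],[0,0,0],[0,0,0],[0,0,0],[0,0,0],[0,0,0]], "jaw": [1,1,1,1,1,1,1,1,1,1,1,1]}}

```text
t: 10.0
tcp_pos: [0.6664, -0.1722, 0.1752]
eef_rot: [[0.81, 0.586, 0.001], [0.586, -0.81, 0.0], [0.001, 0.0, -1.0]]
ft_force: [1.2, -1.0, 1.1]
gripper_width: 0.0855
```

```bash
cat > cv.py <<'E'
from h import *
import cv2
from cell import optics,sensors
def rcap(c,X):
    im=optics.read_camera(c);g=cv2.cvtColor(im,7).astype(float);x,y=np.round(proj(c,X)[0]).astype(int);r=14
    w=cv2.resize(g[y-r:y+r+1,x-r:x+r+1],None,fx=4,fy=4,interpolation=2)
    n,l,st,ce=cv2.connectedComponentsWithStats((w<65).astype(np.uint8))
    return [(np.round(np.array([x-r,y-r])+(ce[i]+.5)/4-.5,1),st[i][4]) for i in range(1,n) if 200<st[i][4]<2500]
E
python3 - <<'E'
from cv import *
s=sensors.state();R=np.array(s['eef_rot']);p=np.array(s['tcp_pos']);w=np.array([.614,-.0983,.16])
print(p,'well tool',((w-p)@R)[:2])
X=p+R@np.array([0,-.066,-.012]);print('guess',X)
r={c:rcap(c,X) for c in('top','scene')};print(r)
for a,_ in r['top']:
    v=atz('top',a,.1825);print('topz',v,'tool',((v-p)@R)[:2])
    for b,_ in r['scene']: print(tri([ray('top',a),ray('scene',b)]))
E
```

```text
[ 0.66635743 -0.17216193  0.17518847] well tool [ 0.00088344 -0.0905372 ]
guess [ 0.6276531  -0.11869709  0.18716698]
{'top': [(array([356.7, 135.8]), np.int32(915))], 'scene': [(array([165.1, 135.6]), np.int32(361))]}
topz [ 0.62939622 -0.12051286  0.1825    ] tool [ 0.00034482 -0.06350857]
(array([ 0.63532241, -0.12393343,  0.21809506]), [21.2, 21.2])
```

Call:
{"fn": "arm_command", "kwargs": {"offset": [[0.01,-0.15,0],[0.02,-0.28,0.02],[0.02,-0.38,0.05],[0.02,-0.48,0.1],[0.02,-0.58,0.15],[0.02,-0.66,0.2],[0.02,-0.72,0.21],[0.02,-0.72,0.21]], "twist": [[0,0,0],[0,0,0],[0,0,0],[0,0,0],[0,0,0],[0,0,0],[0,0,0],[0,0,0]], "jaw": [1,1,1,1,1,1,1,1]}}

```text
t: 10.9
tcp_pos: [0.6588, -0.1626, 0.173]
eef_rot: [[0.814, 0.58, 0.026], [0.581, -0.814, -0.02], [0.01, 0.032, -0.999]]
ft_force: [20.6, -25.1, 4.8]
gripper_width: 0.0854
```

Jammed again at about 15 mm to go (32 N), so the same remedy: back off, raise, then push while moving down.

Call:
{"fn": "arm_command", "kwargs": {"offset": [[0,0.35,0],[0,0.65,0],[0,0.65,-0.35],[0,0.5,-0.35],[0,0.35,-0.35],[0,0.28,-0.25],[0,0.2,-0.15],[0,0.12,-0.05],[0,0.05,0],[0,0.05,0]], "twist": [[0,0,0],[0,0,0],[0,0,0],[0,0,0],[0,0,0],[0,0,0],[0,0,0],[0,0,0],[0,0,0],[0,0,0]], "jaw": [1,1,1,1,1,1,1,1,1,1]}}

```text
t: 11.9
tcp_pos: [0.6531, -0.1514, 0.1692]
eef_rot: [[0.81, 0.587, 0.006], [0.587, -0.81, -0.003], [0.003, 0.006, -1.0]]
ft_force: [2.6, -4.3, 10.1]
gripper_width: 0.0855
```

```bash
python3 - <<'E'
from cv import *
from wv import wrist
from look import look
s=sensors.state();R=np.array(s['eef_rot']);p=np.array(s['tcp_pos']);w=np.array([.614,-.0983,.16])
print('well tool',((w-p)@R)[:2])
for a,_ in rcap('top',p+R@np.array([0,-.063,-.012])):
    for z in (.1735,.1825): v=atz('top',a,z);print(a,v,'tool',((v-p)@R)[:2])
wrist('w6');look('b6',(300,85,420,205),(110,100,240,220),3,3)
a=cv2.imread('pics/w6_raw.png')
b=cv2.imread('pics/b6.png');cv2.imwrite('pics/c6.png',np.vstack([b[:360],np.pad(cv2.resize(a,(320,240)),((0,0),(0,b.shape[1]-320),(0,0)))]))
E
```

```text
well tool [-0.00054465 -0.06598854]
[347.7 142.5] [ 0.61699346 -0.10149919  0.1735    ] tool [ 4.58412360e-05 -6.15540582e-02]
[347.7 142.5] [ 0.61402537 -0.09898454  0.1825    ] tool [-0.000852  -0.0652736]
[ 0.6530924  -0.15138503  0.16915786] 11.95
(360, 750, 3)
```

View pics/c6.png

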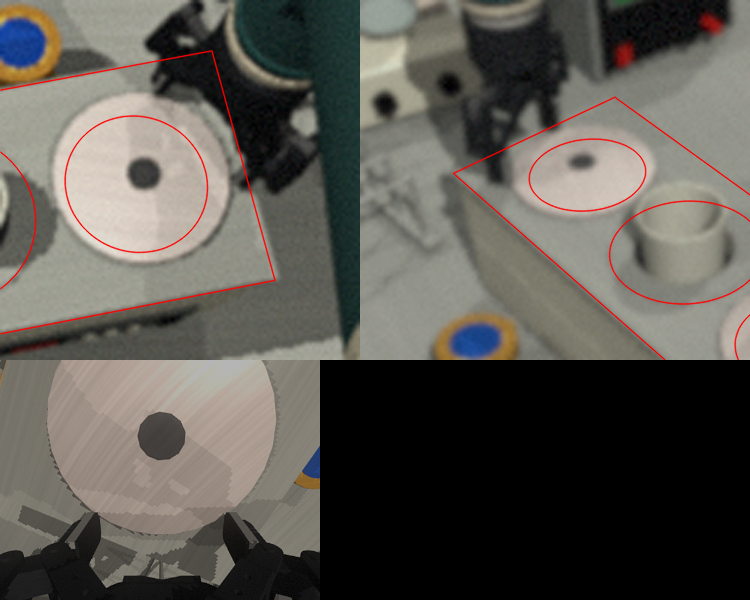

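Call:
{"fn": "arm_command", "kwargs": {"offset": [[0,0.3,-0.05],[0,0.7,-0.1],[0,1.2,-0.8],[0,1.5,-2.0],[0,1.5,-2.5],[0,1.5,-2.5]], "twist": [[0,0,0],[0,0,0],[0,0,0],[0,0,0],[0,0,0],[0,0,0]], "jaw": [1,1,1,1,1,1]}}

```text
t: 12.7
tcp_pos: [0.6878, -0.1986, 0.2697]
eef_rot: [[0.81, 0.587, 0.005], [0.587, -0.81, -0.0], [0.004, 0.003, -1.0]]
ft_force: [0.1, -0.2, 0.3]
gripper_width: 0.0861
```

```bash
python3 - <<'E'
from cv import *
s=sensors.state();wr=(np.array(s['eef_rot']),np.array(s['tcp_pos']));print(wr[1],s['t'])
X=np.array([.614,-.0983,.174])
im=optics.read_camera('wrist');print('wrist px',proj('wrist',X,wr)[0])
cv2.imwrite('pics/w7_raw.png',im[:,:,::-1])
A=rcap('top',X);B=rcap('scene',X);print(A,B)
for a,_ in A:
  for b,_ in B: print(tri([ray('top',a),ray('scene',b)]))
g=cv2.cvtColor(im,7);n,l,st,ce=cv2.connectedComponentsWithStats((g[:250]<70).astype(np.uint8))
for i in range(1,n):
  if 300<st[i][4]<4000:
    print('w',ce[i],st[i])
    for a,_ in A: print(tri([ray('top',a),ray('wrist',ce[i],wr)]))
E
```

```text
[ 0.68775541 -0.19864198  0.26965409] 12.7
wrist px [256.14437215  -7.40871535]
[(array([347.7, 142.5]), np.int32(846))] []
w [400.90065359  72.63006536] [382  30  43  77 765]
(array([ 0.65517199, -0.09496802,  0.20448856]), [46.0, 46.0])
w [502.13709677 240.65591398] [485 223  27  27 372]
(array([ 0.57649392, -0.09261902,  0.41058748]), [63.5, 63.5])
```

```bash
python3 - <<'E'
from cv import *
im=optics.read_camera('scene');g=cv2.cvtColor(im,7).astype(float)
w=cv2.resize(g[142:166,170:198],None,fx=4,fy=4,interpolation=2)
for th in(90,100,110):
    n,l,st,ce=cv2.connectedComponentsWithStats((w<th).astype(np.uint8))
    for i in range(1,n):
        if st[i][4]>100:
            b=np.array([170,142])+(ce[i]+.5)/4-.5
            if abs(b[0]-183)<5: print(th,b,st[i][4],tri([ray('top',(347.7,142.5)),ray('scene',b)]))
for z,xy in((.1735,(.614,-.0983)),(.1825,(.614,-.0983))): print(z,proj('scene',[*xy,z])[0],proj('top',[*xy,z])[0])
# rim silhouettes: pinkish cover mask ellipse vs predicted
def pred(c,xy,z):
    t=np.linspace(0,2*np.pi,80);P=proj(c,np.c_[xy[0]+.068*np.cos(t),xy[1]+.068*np.sin(t),0*t+z]);return cv2.fitEllipse(P.astype(np.float32))
for c in('top','scene'):
    im=optics.read_camera(c).astype(int);m=((im[:,:,0]-im[:,:,1]>9)&(im[:,:,0]-im[:,:,1]<45)&(im[:,:,0]>110)).astype(np.uint8)
    m=cv2.morphologyEx(m,cv2.MORPH_OPEN,np.ones((3,3),np.uint8))
    for nm,xy in(('R',(.614,-.0983)),('L',(.563,.1973))):
        q=proj(c,[*xy,.165])[0];n,l,st,ce=cv2.connectedComponentsWithStats(m)
        i=l[int(q[1])+8,int(q[0])]
        if i==0: print(c,nm,'none');continue
        cc,_=cv2.findContours((l==i).astype(np.uint8),0,1)
        k=cv2.convexHull(max(cc,key=len));e=cv2.fitEllipse(k)
        print(c,nm,'meas',np.round(e[0],1),np.round(e[1],1),round(e[2]),'pred seated',[np.round(v,1) for v in pred(c,xy,.164)])
E
```

```text
90 [183.57331731 153.40625   ] 208 (array([ 0.6168522 , -0.1013792 ,  0.17374667]), [0.1, 0.1])
100 [183.58476027 153.40496575] 292 (array([ 0.61683593, -0.10136535,  0.17376085]), [0.1, 0.1])
110 [183.55548128 153.40307487] 374 (array([ 0.61687409, -0.10139786,  0.17374219]), [0.0, 0.0])
0.1735 [184.94627355 153.70828673] [346.3945441  143.78586178]
0.1825 [184.62731998 151.18060829] [347.39799465 142.51740205]
top R meas [348.3 142.8] [48.3 61. ] 126 pred seated [array([345.4, 145.5]), array([55.9, 59.6]), np.float64(113.9)]
top L none
scene R meas [183.8 158.1] [23.8 44.9] 86 pred seated [array([185.1, 157. ]), array([29.4, 48.3]), np.float64(84.2)]
scene L none
```

Call:
{"fn": "arm_command", "kwargs": {"offset": [[0,1,-1],[0,2,-2],[0,2,-2],[0,2,-2]], "twist": [[0,0,0],[0,0,0],[0,0,0],[0,0,0]], "jaw": [1,1,1,1]}}

```text
t: 13.4
tcp_pos: [0.7337, -0.266, 0.3468]
eef_rot: [[0.812, 0.584, 0.001], [0.584, -0.812, -0.002], [0.0, 0.002, -1.0]]
ft_force: [-0.3, 0.3, -0.4]
gripper_width: 0.0856
```

```bash
python3 - <<'E'
from cv import *
from cell import optics
T=optics.read_camera('top');S=optics.read_camera('scene')
def cap(im,c,X):
    g=cv2.cvtColor(im,7).astype(float);x,y=np.round(proj(c,X)[0]).astype(int);r=9
    w=cv2.resize(g[y-r:y+r+1,x-r:x+r+1],None,fx=4,fy=4,interpolation=2)
    n,l,st,ce=cv2.connectedComponentsWithStats((w<95).astype(np.uint8))
    i=1+np.argmin([np.hypot(*(q-38)) for q in ce[1:]]);return np.array([x-r,y-r])+(ce[i]+.5)/4-.5
for n,X in(('L',(.564,.1955,.174)),('R',(.617,-.1014,.174))):
    a,b=cap(T,'top',X),cap(S,'scene',X);print(n,a,b,tri([ray('top',a),ray('scene',b)]))
a=cv2.resize(T[85:235,165:430],None,fx=2,fy=2,interpolation=2);b=cv2.resize(S[120:290,120:345],None,fx=3.5*.5,fy=3.5*.5,interpolation=2)
A=cv2.resize(T[85:235,165:430],(530,300),interpolation=2);Bm=cv2.resize(S[120:290,120:345],(397,300),interpolation=2)
o=np.zeros((600,530,3),np.uint8);o[:300]=A;o[300:,:397]=Bm;cv2.imwrite('pics/fin.png',o[:,:,::-1])
E
```

```text
L [217.12875427 168.76697952] [257.05631102 209.71809623] (array([0.56196988, 0.19636963, 0.1744319 ]), [0.2, 0.2])
R [347.56887352 142.46077075] [183.55396679 153.42758303] (array([ 0.61696628, -0.10109859,  0.17386921]), [0.0, 0.0])
```

View pics/fin.png

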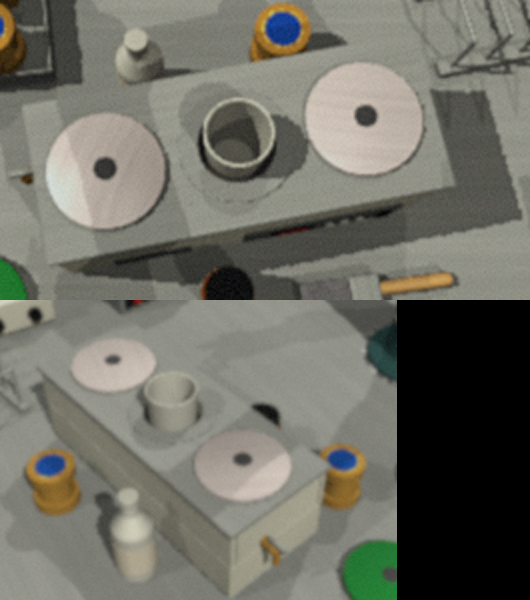

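Both covers lie flat on the deck. The vent caps are at (105,168) and (366,115) in the top crop, each 9 mm lower than at the start. The beaker and bystanders are in place.

```bash
python3 -c "
from cell import ticket
print(ticket.sign_off())"
```

```text
the job is handed in; nothing more can be done
None
```

Both covers are back over their wells and look fully seated. I pushed each one along the deck with the open fingers behind its rolled edge, and handed the job in at about 13.5 s of the 43 s allowed.

- **Jams on the way:** both covers tipped and caught on the well edge 10–15 mm short of centre, with about 10 N of resistance on the left and 32 N on the right. I freed each by backing off, raising the fingers, then pushing while moving down.
- **Seating check:** measured from two cameras, both vent caps dropped 9.0 mm, the depth of the spigot (left 183.4 to 174.4 mm, right 182.8 to 173.9 mm). In the last picture both covers lie level.
- **Surroundings:** the last picture shows the beaker in the middle well and the bystanders in view where they stood. The robot was clear of everything at hand-in.
- **What disagreed:** the right cover's final centre is about 4 mm from my estimate of its well. The clearance is only 3.5 mm, so I put this down to error in that estimate. The deck's left end also looked about 6 mm or more inside my bath model.

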